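# Slide a spacer along the rail into the corner of a drilling jig

### The arm

A 6-joint arm with a two-finger parallel gripper is mounted at the origin on a cart in front of the work surface, level with it; the furniture and walls round the work are solid. World frame = base frame: x ahead of the robot, y to its left, z up, the work surface at z = 0. Lengths are in mm, angles in degrees, forces in N, time in s.
With the tool pointing down it reaches from about 350 to 875 mm from the base axis. Payload 4.2 kg.
Tool frame: the origin (TCP) lies midway between the tips of the shut fingers; the grasp point (between the pads) lies 19 mm behind it; z points along the fingers, y is the line along which they close (so a half turn about z gives the same grasp; the last joint's range is limited). The gripper opens to 85 mm and grips with 20 to 120 N. Pads are 22 mm wide; open, the fingers measure 114 mm over their backs; the gripper's body (76 mm by 85 mm) begins 54 mm behind the grasp point. The pads swing forward as they close: fully open they stand 13 mm farther back than shut.
Start: joints at [83.457, 22.042, 0.453, 0, -68.411, -14.817], TCP at [227.607, 582.06, 231.312] pointing down, gripper open.
Joint ranges: [-179.83, 179.83], [-69.29, 118.12], [-61.27, 80.66], [-181.25, 117.63], [-171.15, -9.14], [-177.46, 177.46]. Speed limits (degrees/s): [159.86, 159.86, 180, 180, 180, 180].

### API

Orientations are given as a 3x3 rotation matrix whose columns are the frame's x, y, z axes.
In Python, from workcell import manip, camera, camera_model gives the robot as it stands.
- The arm moves only by the tool drive_tool, never from a script. Its arguments are lists of equal length, an entry for each row: "travel": the shift along the world's x, y, z in cm, a list of three; "twist": the turn, a rotation vector about the world's x, y, z in rad, a list of three; "jaw": the finger opening in cm, from 0 to 8.54. A call has 1 to 5 rows; each row shifts and turns the commanded pose from where the row before left it; what a row does not reach is not made up. A row lasts 1/8 s, in which the tool goes at most 62.5 mm and 10.7 degrees, less where a joint would pass 70% of its speed; a pose out of reach is approached as far as the arm can. A call with a gripper value outside its range is refused whole. The fingers move at their own pace and stop on an object; "squeeze" is the grip in N (left out, the last holds). Time passes only in rows, so rows that do not move let the fingers close. It gives the time, the measured TCP pose, the force, the opening and the grip force at its end, in the units of the state.
- manip.get_obs(): the state, without advancing time (a new reading comes with each control period).
- camera(name): name is "side" or "top" or "wrist"; returns (picture, depth): 480x640x3 uint8, red, green, blue; 480x640 float32, mm along the optical axis (not along the pixel's ray), 0 where there is no reading.
- camera_model(name): a dict with "K" (3x3 intrinsics, pixels), "extrinsics" (4x4, takes a point from camera to world coordinates); the wrist camera has in their place "T_tool_cam" (4x4, takes a point from camera to tool coordinates, whose origin is the TCP and whose axes are the flange's). Camera axes: x right, y up, looking along -z (the intrinsics and any distortion apply to the point x, -y, -z); pixel columns grow to the right and rows downward; lengths in mm; the calibration is good to about 2 mm. A picture is of the moment at which its call begins: read the wrist's pose just before it. camera_model takes no time and is no camera call.
- manip.finish_job(): hands the job in; it is judged then, once.
The state is a dict: "clock": time; "joint_positions": joint angles; "qvel": joint speeds; "joint_efforts": joint torques, N m; "tool_pos": TCP position; "ee_rot": TCP orientation; "ft_force": force on the tool from outside, world axes, zero at the start; "torque": the same for the moment, N m; "width": finger opening in mm; "finger_force": force on a finger pad.
Only numpy, scipy, OpenCV 4.12 (cv2) and the standard library are available. Lean on these libraries where they do the work, as an engineer would, in place of code of your own. Each camera call takes 0.05 s, during which the arm holds its last target. There are 200 camera calls.

### The job

On the drilling jig, push the oblong metal spacer block straight back against the long rail, then slide it along the rail into the corner pocket at the rail's right-hand end, so that it sits flush against both the rail and the end stop. Only push it with the fingertips: it must stay flat on the board, keep along the rail on its way to the pocket, and not be picked up. Leave the round bushing and all the other things where they are, and finish with the hand clear.

Things in the scene. Friction and masses are not known exactly. Their poses are not given: they have to be found in the camera images.
- jig: drilling jig, fixed on the worktop: plywood board 165 x 380 mm, 12 mm thick, with a dark steel rail, end stop and guide on it, all 14 mm high above the board. Origin on the worktop under the board; x points away from the robot across the board (board from x = -80 to +85 mm), y to the left along it (-190 to +190 mm), z up; board top at z = 12 mm, top of the steel bars at z = 26 mm
- rail_mid (a point): middle of the long rail's face towards the robot, at its foot on the board: x = +60, y = 0, z = 12 mm in the jig's frame, axes as the jig's. The rail is 20 mm thick and runs along the far side of the board, straight along y, 175 mm to either side of this point
- pocket (a point): where the centre of the spacer's underside is when seated: x = +42, y = -125, z = 12 mm in the jig's frame, axes as the jig's. The pocket lies between the rail, the end stop (left face 30 mm to the right of this point) and a 16 mm thick guide parallel to the rail (its face 21 mm nearer the robot than this point, its round nose ending 6 mm to the right of it). 39 mm wide, open to the left
- spacer: oblong aluminium spacer block with two small dark holes in its top, 36 mm (x) x 60 mm (y) x 22 mm high, 0.13 kg, loose on the jig's board, its long side roughly along the rail. Its origin lies at the centre of its underside; x and y along its short and long sides, z up. It is 3 mm narrower than the pocket, and seated it sticks 36 mm out of the pocket to the left of the guide's nose
- bushing: round aluminium bushing, 30 mm diameter, 24 mm high, loose on the jig's board beside the spacer (on either side of it); origin at the centre of its underside. To be left alone
- tape_roll: black roll of tape, 62 mm across, 19 mm high, lying on the near right corner of the jig's board; origin at the centre of its underside. To be left alone
- pliers: pliers, 100 x 175 x 12 mm, lying to the right of the jig; origin at the centre of the underside. To be left alone
- marker: marker pen, 17 x 135 x 16 mm, to the left of the jig, beyond the screwdriver; origin at the centre of the underside. To be left alone
- screwdriver: screwdriver with a blue handle, 38 x 167 x 31 mm, to the left of the jig; origin at the centre of the underside. To be left alone
Mind the look-alikes: they are no part of the job. What is shaped like the spacer but blue or purple is not meant.

How it is judged (in metres and radians):
On the way:
1. the spacer lies flat against the rail (gap under 3 mm, within 0.1 rad) while it is still to the left of the pocket (x of spacer in the frame of jig above 0.039 m and y of spacer in the frame of jig above -0.09 m and angle between the x axis of spacer and the x axis of jig, either way round below 0.1 rad), for 0.2 s.
At the end, for the whole second after the job is handed in: the spacer rests flat on the jig's board in the corner pocket, within 2.5 mm of the rail and of the end stop and within 0.05 rad of parallel to the rail; every other thing within 15 mm of where it was (x of spacer in the frame of jig between 0.0395 and 0.046 m and y of spacer in the frame of jig between -0.129 and -0.1225 m and angle between the x axis of spacer and the x axis of jig, either way round below 0.05 rad and z of spacer in the frame of jig below 0.0145 m and linear speed of spacer below 0.01 m/s and distance of each of bushing, tape_roll, pliers, marker, screwdriver from where it was at the start of the episode below 0.015 m); the robot touches nothing.
It fails at once if the spacer is lifted more than 5 mm off the board (z of spacer in the frame of jig above 0.017 m).
It fails at once if the spacer is tipped by more than 0.2 rad (angle between spacer's own z axis and vertical above 0.2 rad).
It fails at once if the spacer strays more than 12 mm from the rail on its way into the pocket (from 20 mm before the guide's nose) (y of spacer in the frame of jig below -0.081 m and x of spacer in the frame of jig below 0.03 m).
It fails at once if another thing is moved by more than 15 mm (distance of any of bushing, tape_roll, pliers, marker, screwdriver from where it was at the start of the episode above 0.015 m).
It also fails if it takes over 64 s, if anything falls off the work surface, if the arm or the gripper's body presses on something with over 40 N, if the wrist force passes 120 N, or if a joint passes its speed limit or range.

## Working session

There is one attempt and no reset: what is moved stays moved. The work goes in short steps, Python scripts to look and compute and a tool call to move; the robot and the scene stay as the last step left them, time stands still between calls to the robot, and variables do not carry over. Pictures are saved under pics/ and viewed, at most 10 in all, crops included, and the job is handed in when it is done.

Besides the shell and the picture viewer there is one more tool, called after "Emit:" by a JSON object that holds its "method" and its "body", one argument or row to a line. drive_tool: Moves the arm, as the interface text tells. Its arguments: {"type":"object","properties":{"travel":{"type":"array","items":{"type":"array","items":{"type":"number"}}},"twist":{"type":"array","items":{"type":"array","items":{"type":"number"}}},"jaw":{"type":"array","items":{"type":"number"}},"squeeze":{"type":"number"}},"required":["travel","twist","jaw"]}

```bash
mkdir -p pics; cat > h.py <<'E'
import numpy as np, cv2
from workcell import manip, camera, camera_model
def snap(n,f):
    p,d=camera(n); cv2.imwrite('pics/'+f+'.png',p[:,:,::-1]); np.savez('pics/'+f+'.npz',p=p,d=d); return p,d
def world(n,u,v,d):
    m=camera_model(n);K=np.array(m['K']);E=np.array(m['extrinsics'])
    x=(u-K[0,2])/K[0,0]*d;y=(v-K[1,2])/K[1,1]*d
    return np.stack([x,-y,-d,np.ones_like(d)],-1)@E.T[:,:3]
E
python3 - <<'E'
from h import *
for n in('top','side'): snap(n,n+'0')
m=camera_model('top'); print(m)
print(camera_model('side')['extrinsics']); o=manip.get_obs(); print(o)
E
```

```text
{'K': array([[511.71414292,   0.        , 325.48117707],
       [  0.        , 511.71414292, 237.89531037],
       [  0.        ,   0.        ,   1.        ]]), 'extrinsics': array([[ 2.49176251e-02,  9.89730731e-01, -1.40755791e-01,
         3.34000678e+02],
       [-9.99487301e-01,  2.74961915e-02,  1.64041268e-02,
         6.82935166e+01],
       [ 2.01059166e-02,  1.40274874e-01,  9.89908436e-01,
         1.28179087e+03],
       [ 0.00000000e+00,  0.00000000e+00,  0.00000000e+00,
         1.00000000e+00]])}
[[-8.22996729e-01  2.95931372e-01 -4.84872155e-01 -2.42191324e+02]
 [-5.67832155e-01 -4.52015335e-01  6.87930797e-01  1.07001774e+03]
 [-1.55893450e-02  8.41490796e-01  5.40046491e-01  8.61506800e+02]
 [ 0.00000000e+00  0.00000000e+00  0.00000000e+00  1.00000000e+00]]
{'clock': 0.1, 'joint_positions': array([ 8.34563309e+01,  2.20875592e+01,  3.88076307e-01, -2.47472980e-02,
       -6.84100126e+01, -1.48143804e+01]), 'qvel': array([-0.02612258, -0.14020651,  0.12981207,  0.16730043, -0.02042202,
        0.08115653]), 'joint_efforts': array([-6.34930639e-04, -3.93324459e+01,  1.88927346e+01,  4.19787347e+00,
       -2.61712616e-03,  4.45546064e-06]), 'tool_pos': array([227.44155491, 581.60014542, 230.32295061]), 'ee_rot': array([[ 9.31264717e-01, -3.64342760e-01, -6.16783166e-04],
       [-3.64343268e-01, -9.31262879e-01, -1.85280480e-03],
       [ 1.00668747e-04,  1.95017253e-03, -9.99998093e-01]]), 'ft_force': array([-0.49791377,  0.29945077, -0.53335921]), 'torque': array([-0.02277059, -0.02523019,  0.02792829]), 'finger_force': 0.0, 'width': 85.40969778119232}
```

View pics/top0.png

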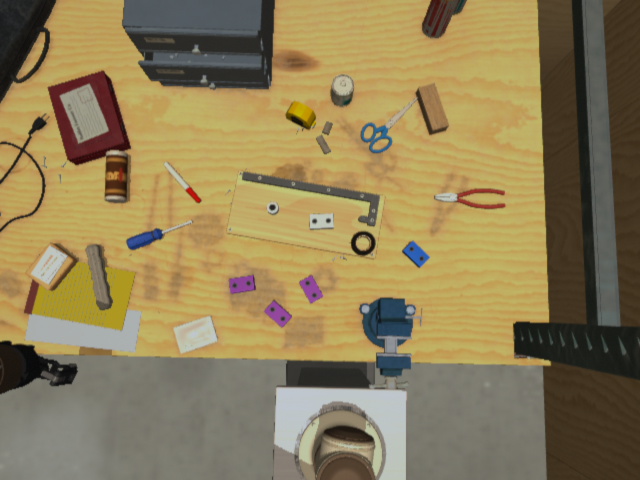

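The top view shows the jig at about (305,215), the spacer at (321,221), the bushing to its left at (272,208) and the tape at (363,243). The pocket is at the right end, near (365,212). Next I'll measure on an enlarged crop.

```bash
python3 - <<'E'
from h import *
z=np.load('pics/top0.npz');p,d=z['p'],z['d']
c=p[160:270,220:390]; cv2.imwrite('pics/crop0.png',cv2.resize(c[:,:,::-1],None,fx=4.6,fy=4.6,interpolation=cv2.INTER_CUBIC))
v,u=np.mgrid[0:480,0:640]; W=world('top',u,v,d)
for q in [(321,221),(272,200),(300,215),(363,232),(340,190),(350,270),(250,225)]: print(q,p[q[1],q[0]],W[q[1],q[0]].round(1))
reg=np.zeros((480,640),bool);reg[165:265,222:390]=1
# steel bars & board by height
Z=W[...,2]
hsv=cv2.cvtColor(p,cv2.COLOR_RGB2HSV)
spm=reg&(hsv[...,1]<40)&(hsv[...,2]>140)
n,l,s,ce=cv2.connectedComponentsWithStats(spm.astype(np.uint8))
for i in range(1,n):
  if s[i,4]>40:
    P=W[l==i]; r=cv2.minAreaRect(P[:,:2].astype(np.float32)); print(s[i],P.mean(0).round(1),r)
st=reg&(hsv[...,2]<110)
n,l,s,ce=cv2.connectedComponentsWithStats(st.astype(np.uint8))
for i in range(1,n):
  if s[i,4]>40:
    P=W[l==i]; r=cv2.minAreaRect(P[:,:2].astype(np.float32)); print('dark',s[i],P.mean(0).round(1),r)
E
```

```text
(321, 221) [192 199 186] [552.4  59.8  39.3]
(272, 200) [193 176 110] [607.1 184.7  13.9]
(300, 215) [194 165  99] [570.8 112.9  13. ]
(363, 232) [42 37 23] [529.9 -45.4  26.3]
(340, 190) [83 81 75] [634.9  14.1  27. ]
(350, 270) [194 168  92] [436.8 -16.7  -2.6]
(250, 225) [194 175 106] [541.6 237.1  14.1]
[267 203  11  11  60] [582.9 182.   35.2] ((583.1171264648438, 181.88018798828125), (24.702226638793945, 24.86679458618164), 2.583735227584839)
[310 214  24  15 295] [552.3  59.9  41.8] ((453.20269775390625, 54.67049789428711), (237.13162231445312, 57.03240203857422), 2.2795870304107666)
dark [ 242  172  137   54 1247] [628.   63.4  29. ] ((571.6478271484375, 48.58485412597656), (388.6191101074219, 276.46630859375), 30.687471389770508)
dark [351 231  25  25 281] [500.9 -43.9  33.5] ((439.20452880859375, 12.34625244140625), (57.986244201660156, 231.14788818359375), 47.913272857666016)
```

View pics/crop0.png

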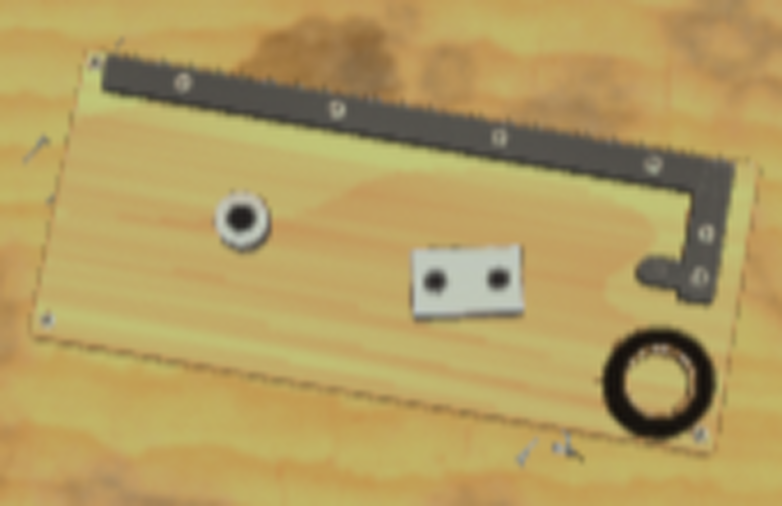

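```bash
cat >> h.py <<'E'
from scipy.optimize import least_squares
def ray(n,uv,z,Tc=None):
    m=camera_model(n);K=np.array(m['K']);E=np.array(m['extrinsics']) if Tc is None else Tc
    uv=np.atleast_2d(np.array(uv,float)); r=np.c_[(uv[:,0]-K[0,2])/K[0,0],-(uv[:,1]-K[1,2])/K[1,1],-np.ones(len(uv))]@E[:3,:3].T
    return (E[:3,3]+r*((z-E[2,3])/r[:,2])[:,None])[:,:2]
def fit(J,W):
    "2D rigid jig->world: x,y,angle"
    J=np.array(J,float)
    f=lambda s:(J@np.array([[np.cos(s[2]),np.sin(s[2])],[-np.sin(s[2]),np.cos(s[2])]])+s[:2]-W).ravel()
    s=least_squares(f,[*W.mean(0),0.]); return s.x,f(s.x).reshape(-1,2)
def tojig(s,P):
    c,n=np.cos(s[2]),np.sin(s[2]); return (np.array(P)-s[:2])@np.array([[c,-n],[n,c]])
E
python3 - <<'E'
from h import *
c=lambda L:np.array(L,float)/4.6+[219.6,159.6]
W=ray('top',c([(103,55),(103,92),(690,190),(735,162)]),26)
W2=ray('top',c([(85,52),(30,336),(712,453),(760,165)]),12)
J=[(80,175),(60,175),(60,-155),(80,-175)];J2=[(85,190),(-80,190),(-80,-190),(85,-190)]
s,r=fit(J+J2,np.r_[W,W2]); print(s,np.degrees(s[2]),r.round(1).tolist())
S=ray('top',c([(412,250),(522,246),(523,313),(413,320)]),34)
t,r=fit([(18,30),(18,-30),(-18,-30),(-18,30)],S);print('spacer',t,r.round(1).tolist(),tojig(s,t[:2]),np.degrees(t[2]-s[2]))
b=ray('top',c([(242,218)]),36)[0];print('bush',b,tojig(s,b))
T=ray('top',c([(659,384)]),31)[0];print('tape',T,tojig(s,T))
m=camera_model('wrist');print(np.array(m['T_tool_cam']).round(3),m['K'])
E
```

```text
[ 5.71392394e+02  9.88087787e+01 -1.41525587e-01] -8.1088188039579 [[-0.0, -1.0], [0.9, 2.8], [-0.4, -2.2], [0.2, -0.4], [1.8, 1.0], [-1.9, 2.2], [-1.7, -1.9], [1.1, -0.4]]
spacer [5.53488117e+02 5.91700121e+01 6.85024846e-02] [[-0.8, 0.8], [-0.6, 0.2], [0.0, -0.9], [1.4, -0.0]] [-12.13407786 -41.7679195 ] 12.033722058011046
bush [584.71511328 181.41702538] [ 1.5373268  83.66154375]
tape [501.49302007 -45.04305285] [ -48.90969652 -152.27315414]
[[  -0.       0.959    0.284   72.806]
 [   1.       0.       0.       1.036]
 [   0.       0.284   -0.959 -141.506]
 [   0.       0.       0.       1.   ]] [[428.06365867   0.         315.52335963]
 [  0.         428.06365867 237.03537116]
 [  0.           0.           1.        ]]
```

Emit:
{"method": "drive_tool", "body": {
  "travel": [
    [2.28,-4.29,0],
    [2.28,-4.29,0],
    [2.28,-4.29,0],
    [2.28,-4.29,0],
    [2.28,-4.29,0]
  ],
  "twist": [
    [0,0,0.0464],
    [0,0,0.0464],
    [0,0,0.0464],
    [0,0,0.0464],
    [0,0,0.0464]
  ],
  "jaw": [2,2,2,2,2]
}}

```text
clock: 0.72
tool_pos: [342.0, 365.9, 231.0]
ee_rot: [[0.99, -0.139, -0.0], [-0.139, -0.99, -0.001], [-0.0, 0.001, -1.0]]
ft_force: [0.7, 0.6, -0.1]
width: 20.0
finger_force: 0.0
```

Emit:
{"method": "drive_tool", "body": {
  "travel": [
    [2.28,-4.29,0],
    [2.28,-4.29,0],
    [2.28,-4.29,0],
    [2.28,-4.29,0],
    [2.28,-4.29,0]
  ],
  "twist": [
    [0,0,0],
    [0,0,0],
    [0,0,0],
    [0,0,0],
    [0,0,0]
  ],
  "jaw": [2,2,2,2,2]
}}

```text
clock: 1.35
tool_pos: [455.9, 151.5, 231.1]
ee_rot: [[0.99, -0.14, -0.0], [-0.14, -0.99, -0.0], [-0.0, 0.0, -1.0]]
ft_force: [0.3, 0.5, -0.1]
width: 19.9
finger_force: 0.0
```

Emit:
{"method": "drive_tool", "body": {
  "travel": [
    [2.28,-4.29,0],
    [2.28,-4.29,0],
    [0,0,0],
    [0,0,0]
  ],
  "twist": [
    [0,0,0],
    [0,0,0],
    [0,0,0],
    [0,0,0]
  ],
  "jaw": [2,2,2,2]
}}

```text
clock: 1.85
tool_pos: [500.8, 67.2, 230.9]
ee_rot: [[0.99, -0.141, -0.001], [-0.141, -0.99, -0.0], [-0.001, 0.0, -1.0]]
ft_force: [0.1, -0.4, 0.4]
width: 20.1
finger_force: 0.0
```

```bash
cat >> h.py <<'E'
def wpose():
    o=manip.get_obs();T=np.eye(4);T[:3,:3]=o['ee_rot'];T[:3,3]=o['tool_pos'];return T,T@np.array(camera_model('wrist')['T_tool_cam']),o
E
python3 - <<'E'
from h import *
T,C,o=wpose();snap('wrist','w1');np.save('pics/w1T.npy',C);print(T.round(3),o['width'],o['clock'],o['ft_force'])
E
```

```text
[[ 9.90000e-01 -1.41000e-01 -1.00000e-03  5.00836e+02]
 [-1.41000e-01 -9.90000e-01 -0.00000e+00  6.71640e+01]
 [-1.00000e-03  0.00000e+00 -1.00000e+00  2.30876e+02]
 [ 0.00000e+00  0.00000e+00  0.00000e+00  1.00000e+00]] 20.084634000411494 1.85 [ 0.09622237 -0.44738527  0.35218821]
```

View pics/w1.png

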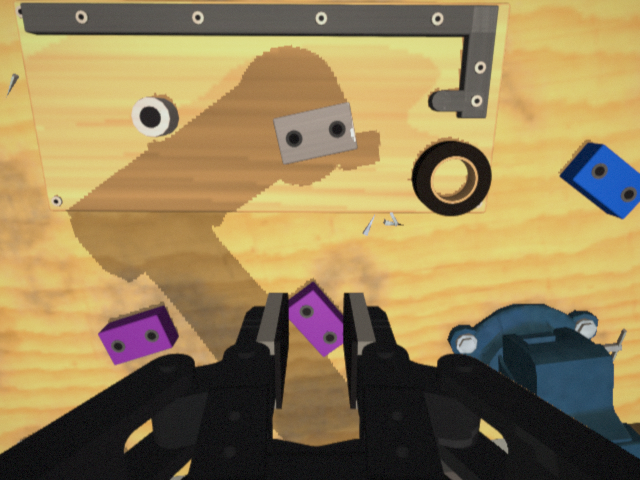

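The wrist view shows the rail's top edge line from (24,33) to the inner corner at (464,37). The spacer's top corners are near (274,119), (349,102), (357,149) and (283,165). The bushing is at (152,117), and the pocket nose is at (432,100).

```bash
python3 - <<'E'
from h import *
C=np.load('pics/w1T.npy'); R=lambda uv,z:ray('wrist',uv,z,C)
J=[(80,175),(60,175),(60,-155),(80,-175)]
W=R([(22,4),(24,33),(464,37),(498,6)],26)
J2=[(-80,190),(-80,-190)];W2=R([(48,211),(484,210)],12)
s,r=fit(J+J2,np.r_[W,W2]);print(s,np.degrees(s[2]),r.round(1).tolist())
t,r=fit([(18,30),(18,-30),(-18,-30),(-18,30)],R([(274,119),(349,102),(357,149),(283,165)],34));print('sp',t,r.round(1).tolist(),tojig(s,t[:2]),np.degrees(t[2]-s[2]))
print('bush',tojig(s,R([(152,117)],36)),'tape',tojig(s,R([(453,176)],31)))
print('tcp',tojig(s,manip.get_obs()['tool_pos'][:2]), 'guide nose/endstop',tojig(s,R([(430,100),(486,117),(461,118)],26)))
E
```

```text
[ 5.73005747e+02  9.81968800e+01 -1.45418190e-01] -8.33184852347632 [[1.7, 3.2], [0.7, 1.2], [1.5, -3.4], [1.2, -0.7], [-1.1, 1.7], [-4.0, -2.0]]
sp [5.54946499e+02 5.82828828e+01 6.34645539e-02] [[0.5, 1.3], [0.1, -0.6], [-0.4, -0.8], [-0.1, 0.1]] [-12.084854   -42.10961808] 11.968099611356436
bush [[ 0.19854705 81.72406623]] tape [[ -44.36368988 -151.85959956]]
tcp [-67.0591518  -40.68457281] guide nose/endstop [[ 1.34346642e+01 -1.30171195e+02]
 [ 9.80853377e-01 -1.74805114e+02]
 [ 1.59432595e-01 -1.55403932e+02]]
```

Emit:
{"method": "drive_tool", "body": {
  "travel": [
    [0,0,-4.5],
    [0,0,-4.5],
    [0,0,-4.5],
    [0,0,-4.5],
    [0,0,-2.0]
  ],
  "twist": [
    [0,0,0],
    [0,0,0],
    [0,0,0],
    [0,0,0],
    [0,0,0]
  ],
  "jaw": [2,2,2,2,2]
}}

```text
clock: 2.52
tool_pos: [499.3, 68.0, 29.0]
ee_rot: [[0.99, -0.138, -0.004], [-0.138, -0.99, -0.002], [-0.004, 0.002, -1.0]]
ft_force: [0.0, 0.0, 0.1]
width: 19.9
finger_force: 0.0
```

Emit:
{"method": "drive_tool", "body": {
  "travel": [
    [0,0,-0.7],
    [0,0,-0.6],
    [0,0,0]
  ],
  "twist": [
    [0,0,0],
    [0,0,0],
    [0,0,0]
  ],
  "jaw": [2,2,2]
}}

```text
clock: 2.9
tool_pos: [501.5, 67.8, 18.8]
ee_rot: [[0.99, -0.14, 0.001], [-0.14, -0.99, 0.0], [0.001, -0.001, -1.0]]
ft_force: [0.8, 0.2, 0.1]
width: 19.8
finger_force: 0.0
```

Emit:
{"method": "drive_tool", "body": {
  "travel": [
    [0.594,-0.085,0],
    [0.594,-0.085,0],
    [0.594,-0.085,0],
    [0.594,-0.085,0],
    [0.594,-0.085,0]
  ],
  "twist": [
    [0,0,0],
    [0,0,0],
    [0,0,0],
    [0,0,0],
    [0,0,0]
  ],
  "jaw": [2,2,2,2,2]
}}

```text
clock: 3.52
tool_pos: [531.1, 62.9, 18.2]
ee_rot: [[0.99, -0.141, -0.0], [-0.141, -0.99, -0.0], [-0.0, 0.0, -1.0]]
ft_force: [-0.8, 0.9, 0.3]
width: 20.7
finger_force: 0.3
```

Emit:
{"method": "drive_tool", "body": {
  "travel": [
    [0.594,-0.085,0],
    [0.594,-0.085,0],
    [0.594,-0.085,0],
    [0.594,-0.085,0],
    [0.594,-0.085,0]
  ],
  "twist": [
    [0,0,0],
    [0,0,0],
    [0,0,0],
    [0,0,0],
    [0,0,0]
  ],
  "jaw": [2,2,2,2,2]
}}

```text
clock: 4.15
tool_pos: [561.0, 58.7, 18.2]
ee_rot: [[0.99, -0.14, -0.0], [-0.14, -0.99, -0.0], [-0.0, 0.0, -1.0]]
ft_force: [-0.6, 0.1, -1.0]
width: 19.8
finger_force: 0.2
```

```bash
python3 - <<'E'
from h import *
T,C,o=wpose();snap('wrist','w2');np.save('pics/w2T.npy',C);s=np.array([572.5,98.3,-.1435]);print(tojig(s,o['tool_pos'][:2]),o['tool_pos'],o['ft_force'])
E
```

```text
[ -5.69997505 -40.83748694] [561.01852427  58.69740198  18.24012897] [-0.62705681  0.08339469 -0.97217011]
```

View pics/w2.png

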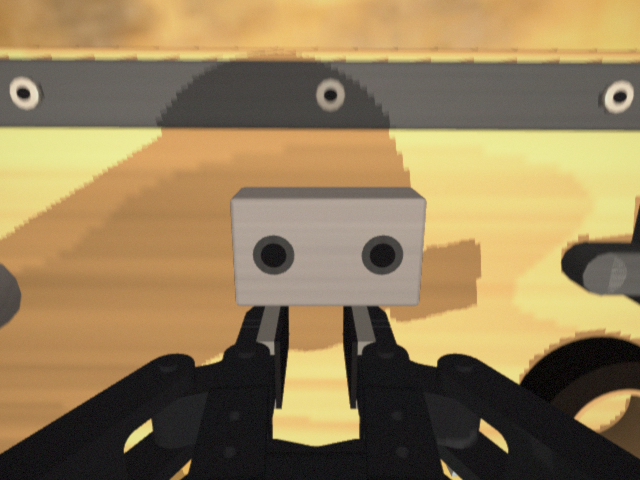

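The spacer is now flush with both fingers and parallel to the rail. Its far top edge is at about row 198 and the rail's top edge at row 129.

```bash
python3 - <<'E'
from h import *
C=np.load('pics/w2T.npy');s=np.array([572.5,98.3,-.1435])
for uv,z in [((100,128),26),((540,129),26),((232,199),34),((425,199),34),((238,304),34),((419,304),34)]: print(uv,tojig(s,ray('wrist',uv,z,C)))
E
```

```text
(100, 128) [[61.57501766 23.55813975]]
(540, 129) [[  61.60613978 -109.80618462]]
(232, 199) [[ 41.42621664 -16.87025097]]
(425, 199) [[ 41.56860368 -74.48020138]]
(238, 304) [[  7.15233686 -16.9833618 ]]
(419, 304) [[  7.29930246 -75.12320109]]
```

Emit:
{"method": "drive_tool", "body": {
  "travel": [
    [0.495,-0.071,0],
    [0.495,-0.071,0],
    [0.396,-0.057,0],
    [0.297,-0.043,0]
  ],
  "twist": [
    [0,0,0],
    [0,0,0],
    [0,0,0],
    [0,0,0]
  ],
  "jaw": [2,2,2,2]
}}

```text
clock: 4.7
tool_pos: [577.6, 56.3, 18.3]
ee_rot: [[0.99, -0.14, -0.0], [-0.14, -0.99, -0.0], [-0.0, 0.0, -1.0]]
ft_force: [-1.1, -0.5, -0.9]
width: 19.7
finger_force: 0.4
```

Emit:
{"method": "drive_tool", "body": {
  "travel": [
    [0.099,-0.014,0],
    [0.099,-0.014,0]
  ],
  "twist": [
    [0,0,0],
    [0,0,0]
  ],
  "jaw": [2,2]
}}

```text
clock: 4.95
tool_pos: [579.3, 56.1, 18.3]
ee_rot: [[0.99, -0.14, -0.0], [-0.14, -0.99, -0.0], [-0.0, 0.0, -1.0]]
ft_force: [-0.6, 0.5, 0.1]
width: 20.1
finger_force: 0.3
```

Emit:
{"method": "drive_tool", "body": {
  "travel": [
    [0.099,-0.014,0],
    [0,0,0]
  ],
  "twist": [
    [0,0,0],
    [0,0,0]
  ],
  "jaw": [2,2]
}}

```text
clock: 5.2
tool_pos: [579.8, 56.0, 18.3]
ee_rot: [[0.99, -0.14, -0.001], [-0.14, -0.99, -0.0], [-0.001, 0.0, -1.0]]
ft_force: [-2.6, 1.7, 1.1]
width: 19.9
finger_force: 1.4
```

Contact with the rail seems to be starting, so I'll press a little further.

Emit:
{"method": "drive_tool", "body": {
  "travel": [
    [0.099,-0.014,0],
    [0,0,0]
  ],
  "twist": [
    [0,0,0],
    [0,0,0]
  ],
  "jaw": [2,2]
}}

```text
clock: 5.45
tool_pos: [579.9, 55.9, 18.2]
ee_rot: [[0.99, -0.141, -0.003], [-0.141, -0.99, -0.0], [-0.003, 0.001, -1.0]]
ft_force: [-4.5, 3.1, 3.2]
width: 20.2
finger_force: 2.9
```

Emit:
{"method": "drive_tool", "body": {
  "travel": [
    [0.099,-0.014,0],
    [0,0,0],
    [0,0,0]
  ],
  "twist": [
    [0,0,0],
    [0,0,0],
    [0,0,0]
  ],
  "jaw": [2,2,2]
}}

```text
clock: 5.82
tool_pos: [579.9, 55.8, 18.2]
ee_rot: [[0.99, -0.141, -0.005], [-0.141, -0.99, -0.001], [-0.005, 0.001, -1.0]]
ft_force: [-8.0, 3.9, 6.1]
width: 20.0
finger_force: 4.1
```

```bash
python3 - <<'E'
from h import *
T,C,o=wpose();snap('wrist','w3');np.save('pics/w3T.npy',C);s=np.array([572.5,98.3,-.1435]);print(tojig(s,o['tool_pos'][:2]),o['tool_pos'],o['ft_force'])
E
```

```text
[ 13.38615769 -40.9995804 ] [579.88530013  55.80750475  18.20655978] [-7.98527561  3.86505047  6.09818196]
```

View pics/w3.png

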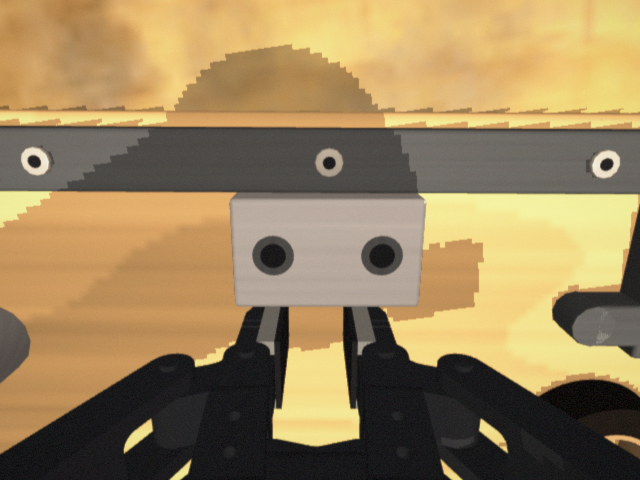

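The spacer is flush against the rail: the rail edge at row 192 meets the block's far edge with no gap. I'll back off, lift, turn the tool and go round to the left end.

Emit:
{"method": "drive_tool", "body": {
  "travel": [
    [-0.5,0.071,0],
    [-1.5,0.21,0],
    [0,0,2],
    [0,0,4],
    [0,0,4]
  ],
  "twist": [
    [0,0,0],
    [0,0,0],
    [0,0,0],
    [0,0,0],
    [0,0,0]
  ],
  "jaw": [2,2,2,0,0]
}}

```text
clock: 6.5
tool_pos: [563.0, 58.4, 119.4]
ee_rot: [[0.99, -0.14, 0.001], [-0.14, -0.99, -0.0], [0.001, -0.0, -1.0]]
ft_force: [1.7, 1.0, 0.2]
width: 0.0
finger_force: 0.0
```

```bash
python3 - <<'E'
from h import *
T,C,o=wpose();s=np.array([572.5,98.3,-.1435]);print(o['joint_positions'].round(1),o['tool_pos'],tojig(s,o['tool_pos'][:2]))
c,n=np.cos(s[2]),np.sin(s[2])
t=s[:2]+np.array([[c,-n],[n,c]])@[40,12];print('target',t,t-o['tool_pos'][:2])
E
```

```text
[ 22.3  22.4 -16.7   0.1 -50.8  59.6] [562.99424939  58.35103577 119.43823361] [ -3.69502422 -40.89774851]
target [613.80495736 104.45633802] [50.81070796 46.10530225]
```

Emit:
{"method": "drive_tool", "body": {
  "travel": [
    [0.5,0.46,0],
    [0.5,0.46,0],
    [0.5,0.46,0],
    [0.5,0.46,0],
    [0.5,0.46,0]
  ],
  "twist": [
    [0,0,-0.1573],
    [0,0,-0.1573],
    [0,0,-0.1573],
    [0,0,-0.1573],
    [0,0,-0.1573]
  ],
  "jaw": [0,0,0,0,0]
}}

```text
clock: 7.12
tool_pos: [588.3, 81.6, 118.5]
ee_rot: [[0.596, -0.803, 0.002], [-0.803, -0.596, 0.0], [0.001, -0.002, -1.0]]
ft_force: [0.6, -0.0, -0.2]
width: -0.1
finger_force: 0.0
```

Emit:
{"method": "drive_tool", "body": {
  "travel": [
    [0.51,0.46,0],
    [0.51,0.46,0],
    [0.51,0.46,0],
    [0.51,0.46,0],
    [0.51,0.46,0]
  ],
  "twist": [
    [0,0,-0.1573],
    [0,0,-0.1573],
    [0,0,-0.1573],
    [0,0,-0.1573],
    [0,0,-0.1573]
  ],
  "jaw": [0,0,0,0,0]
}}

```text
clock: 7.75
tool_pos: [613.8, 104.5, 118.4]
ee_rot: [[-0.148, -0.989, 0.002], [-0.989, 0.148, 0.0], [-0.0, -0.002, -1.0]]
ft_force: [0.0, 0.0, 0.5]
width: 0.1
finger_force: 0.0
```

Emit:
{"method": "drive_tool", "body": {
  "travel": [
    [0,0,-3],
    [0,0,-3],
    [0,0,0]
  ],
  "twist": [
    [0,0,0],
    [0,0,0],
    [0,0,0]
  ],
  "jaw": [0,0,0]
}}

```text
clock: 8.12
tool_pos: [611.7, 103.7, 56.0]
ee_rot: [[-0.143, -0.99, -0.004], [-0.99, 0.143, -0.002], [0.002, 0.004, -1.0]]
ft_force: [0.5, -0.4, 1.6]
width: -0.2
finger_force: 0.0
```

```bash
python3 - <<'E'
from h import *
T,C,o=wpose();snap('wrist','w4');np.save('pics/w4T.npy',C);s=np.array([572.5,98.3,-.1435]);print(tojig(s,o['tool_pos'][:2]),T.round(4))
E
```

```text
[37.980002   10.95472853] [[-1.428000e-01 -9.897000e-01 -4.100000e-03  6.116562e+02]
 [-9.898000e-01  1.428000e-01 -1.900000e-03  1.037107e+02]
 [ 2.500000e-03  3.800000e-03 -1.000000e+00  5.601640e+01]
 [ 0.000000e+00  0.000000e+00  0.000000e+00  1.000000e+00]]
```

View pics/w4.png

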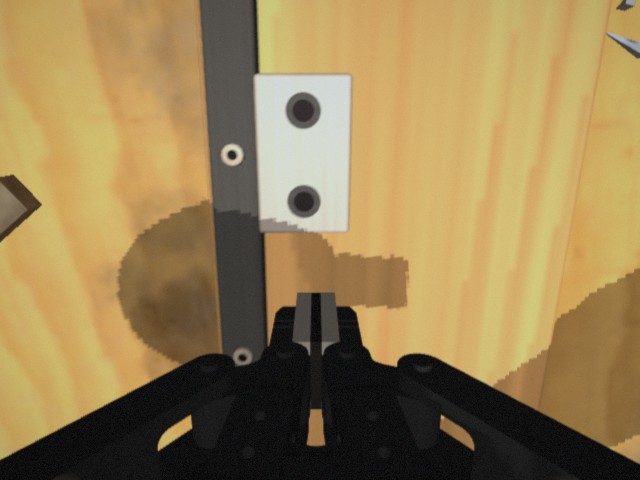

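The spacer is still flush on the rail, with its left end at row 232. The closed fingertips are at (316,295), left of it and clear of the rail. I'll descend and push along the rail.

Emit:
{"method": "drive_tool", "body": {
  "travel": [
    [0.2,0,-2],
    [0.1,0,-1.3],
    [0,0,-0.5],
    [0,0,0]
  ],
  "twist": [
    [0,0,0],
    [0,0,0],
    [0,0,0],
    [0,0,0]
  ],
  "jaw": [0,0,0,0]
}}

```text
clock: 8.68
tool_pos: [616.1, 104.5, 20.6]
ee_rot: [[-0.142, -0.99, 0.0], [-0.99, 0.142, -0.0], [-0.0, -0.0, -1.0]]
ft_force: [0.1, -0.3, -0.2]
width: -0.0
finger_force: 0.0
```

```bash
python3 - <<'E'
from h import *
T,C,o=wpose();s=np.array([572.5,98.3,-.1435]);print(tojig(s,o['tool_pos'][:2]),o['tool_pos'],o['ft_force'])
C=np.load('pics/w4T.npy');print(tojig(s,ray('wrist',[(259,232),(348,232),(254,74),(352,74)],34,C)))
E
```

```text
[42.27148821 12.3727849 ] [616.10640937 104.50045026  20.57217711] [ 0.07025628 -0.3375776  -0.23850777]
[[ 60.70651698 -16.09439316]
 [ 25.35977696 -16.05843309]
 [ 60.30423895 -74.89866388]
 [ 25.18018101 -74.90530672]]
```

Emit:
{"method": "drive_tool", "body": {
  "travel": [
    [-0.086,-0.594,-0.2],
    [-0.086,-0.594,0],
    [-0.086,-0.594,0],
    [-0.086,-0.594,0],
    [-0.086,-0.594,0]
  ],
  "twist": [
    [0,0,0],
    [0,0,0],
    [0,0,0],
    [0,0,0],
    [0,0,0]
  ],
  "jaw": [0,0,0,0,0]
}}

```text
clock: 9.3
tool_pos: [611.8, 74.5, 18.6]
ee_rot: [[-0.143, -0.99, 0.001], [-0.99, 0.143, 0.0], [-0.0, -0.001, -1.0]]
ft_force: [-0.3, 2.6, 1.4]
width: 0.3
finger_force: 0.7
```

Emit:
{"method": "drive_tool", "body": {
  "travel": [
    [-0.085,-0.594,0],
    [-0.085,-0.594,0],
    [-0.085,-0.594,0],
    [-0.085,-0.594,0]
  ],
  "twist": [
    [0,0,0],
    [0,0,0],
    [0,0,0],
    [0,0,0]
  ],
  "jaw": [0,0,0,0]
}}

```text
clock: 9.8
tool_pos: [608.2, 50.6, 18.3]
ee_rot: [[-0.142, -0.99, 0.0], [-0.99, 0.142, 0.0], [-0.0, -0.0, -1.0]]
ft_force: [0.6, 1.4, 1.7]
width: -0.1
finger_force: 0.6
```

```bash
python3 - <<'E'
from h import *
T,C,o=wpose();snap('wrist','w5');np.save('pics/w5T.npy',C);s=np.array([572.5,98.3,-.1435]);print(tojig(s,o['tool_pos'][:2]),o['tool_pos'],o['ft_force'])
E
```

```text
[ 42.15012796 -42.10071272] [608.19615009  50.60421227  18.34551768] [0.554861   1.38785864 1.66372426]
```

View pics/w5.png

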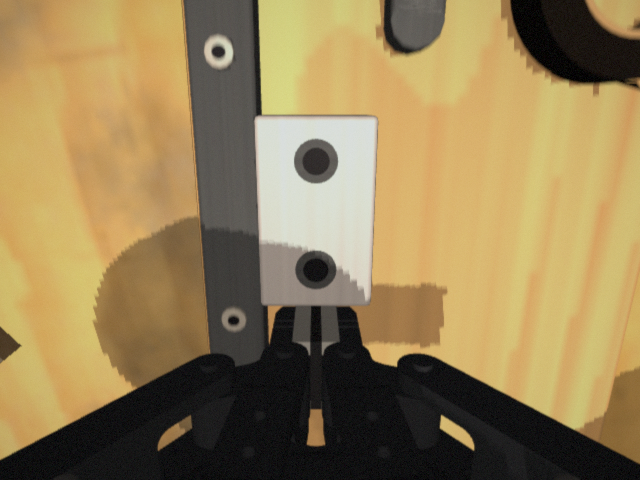

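The block is flush on the rail with its leading edge at row 116, lined up to pass the guide nose (left edge at column 386). I'll continue.

Emit:
{"method": "drive_tool", "body": {
  "travel": [
    [-0.083,-0.594,0],
    [-0.083,-0.594,0],
    [-0.083,-0.594,0],
    [-0.083,-0.594,0]
  ],
  "twist": [
    [0,0,0],
    [0,0,0],
    [0,0,0],
    [0,0,0]
  ],
  "jaw": [0,0,0,0]
}}

```text
clock: 10.35
tool_pos: [604.6, 26.8, 18.2]
ee_rot: [[-0.143, -0.99, -0.0], [-0.99, 0.143, -0.0], [0.0, 0.0, -1.0]]
ft_force: [-0.8, 1.7, 0.1]
width: 0.0
finger_force: 0.4
```

Emit:
{"method": "drive_tool", "body": {
  "travel": [
    [-0.069,-0.495,0],
    [-0.055,-0.396,0],
    [-0.042,-0.297,0],
    [0,0,0]
  ],
  "twist": [
    [0,0,0],
    [0,0,0],
    [0,0,0],
    [0,0,0]
  ],
  "jaw": [0,0,0,0]
}}

```text
clock: 10.85
tool_pos: [603.3, 15.0, 18.3]
ee_rot: [[-0.143, -0.99, 0.0], [-0.99, 0.143, -0.0], [0.0, -0.0, -1.0]]
ft_force: [0.2, 0.0, -0.4]
width: -0.1
finger_force: 0.0
```

Emit:
{"method": "drive_tool", "body": {
  "travel": [
    [-0.028,-0.198,0],
    [0,0,0]
  ],
  "twist": [
    [0,0,0],
    [0,0,0]
  ],
  "jaw": [0,0]
}}

```text
clock: 11.1
tool_pos: [603.0, 13.3, 18.4]
ee_rot: [[-0.142, -0.99, 0.0], [-0.99, 0.142, -0.0], [0.0, -0.0, -1.0]]
ft_force: [0.4, 0.2, 0.1]
width: -0.0
finger_force: 0.0
```

Emit:
{"method": "drive_tool", "body": {
  "travel": [
    [-0.014,-0.099,0],
    [0,0,0]
  ],
  "twist": [
    [0,0,0],
    [0,0,0]
  ],
  "jaw": [0,0]
}}

```text
clock: 11.35
tool_pos: [602.9, 12.4, 18.4]
ee_rot: [[-0.142, -0.99, 0.0], [-0.99, 0.142, -0.0], [-0.0, -0.0, -1.0]]
ft_force: [-0.4, 0.6, -0.5]
width: 0.2
finger_force: 0.1
```

Emit:
{"method": "drive_tool", "body": {
  "travel": [
    [-0.014,-0.099,0],
    [0,0,0],
    [-0.014,-0.099,0],
    [0,0,0]
  ],
  "twist": [
    [0,0,0],
    [0,0,0],
    [0,0,0],
    [0,0,0]
  ],
  "jaw": [0,0,0,0]
}}

```text
clock: 11.85
tool_pos: [602.5, 10.3, 18.4]
ee_rot: [[-0.143, -0.99, 0.0], [-0.99, 0.143, -0.0], [0.0, -0.0, -1.0]]
ft_force: [0.1, 1.0, 0.6]
width: -0.1
finger_force: 0.2
```

Emit:
{"method": "drive_tool", "body": {
  "travel": [
    [-0.014,-0.099,0],
    [0,0,0]
  ],
  "twist": [
    [0,0,0],
    [0,0,0]
  ],
  "jaw": [0,0]
}}

```text
clock: 12.1
tool_pos: [602.4, 9.3, 18.3]
ee_rot: [[-0.143, -0.99, 0.0], [-0.99, 0.143, -0.0], [-0.0, -0.0, -1.0]]
ft_force: [0.9, 0.9, 1.0]
width: -0.3
finger_force: 0.2
```

Emit:
{"method": "drive_tool", "body": {
  "travel": [
    [-0.014,-0.099,0],
    [0,0,0]
  ],
  "twist": [
    [0,0,0],
    [0,0,0]
  ],
  "jaw": [0,0]
}}

```text
clock: 12.35
tool_pos: [602.5, 9.2, 18.4]
ee_rot: [[-0.142, -0.99, 0.001], [-0.99, 0.142, 0.001], [-0.001, -0.001, -1.0]]
ft_force: [0.2, 5.1, -0.1]
width: -0.2
finger_force: 2.4
```

The force rose when the block met the end stop. One more small press, then I'll look.

Emit:
{"method": "drive_tool", "body": {
  "travel": [
    [-0.014,-0.099,0],
    [0,0,0],
    [0,0,0]
  ],
  "twist": [
    [0,0,0],
    [0,0,0],
    [0,0,0]
  ],
  "jaw": [0,0,0]
}}

```text
clock: 12.72
tool_pos: [602.5, 9.1, 18.4]
ee_rot: [[-0.142, -0.99, 0.001], [-0.99, 0.142, 0.002], [-0.002, -0.001, -1.0]]
ft_force: [-1.1, 7.7, 0.7]
width: 0.1
finger_force: 4.1
```

Emit:
{"method": "drive_tool", "body": {
  "travel": [
    [0.07,0.5,0],
    [0.28,2.0,0],
    [0,0,3],
    [0,0,4],
    [0,0,0]
  ],
  "twist": [
    [0,0,0],
    [0,0,0],
    [0,0,0],
    [0,0,0],
    [0,0,0]
  ],
  "jaw": [0,0,0,0,0]
}}

```text
clock: 13.35
tool_pos: [608.1, 33.6, 92.0]
ee_rot: [[-0.141, -0.99, 0.007], [-0.99, 0.141, 0.001], [-0.002, -0.007, -1.0]]
ft_force: [-0.2, -0.4, -0.4]
width: 0.0
finger_force: 0.0
```

```bash
python3 - <<'E'
from h import *
T,C,o=wpose();snap('wrist','w6');np.save('pics/w6T.npy',C);s=np.array([572.5,98.3,-.1435]);print(tojig(s,o['tool_pos'][:2]),o['tool_pos'],o['ft_force'])
E
```

```text
[ 44.51177843 -58.89615428] [608.13164376  33.64366719  91.96739433] [-0.18375565 -0.43219664 -0.44965811]
```

View pics/w6.png

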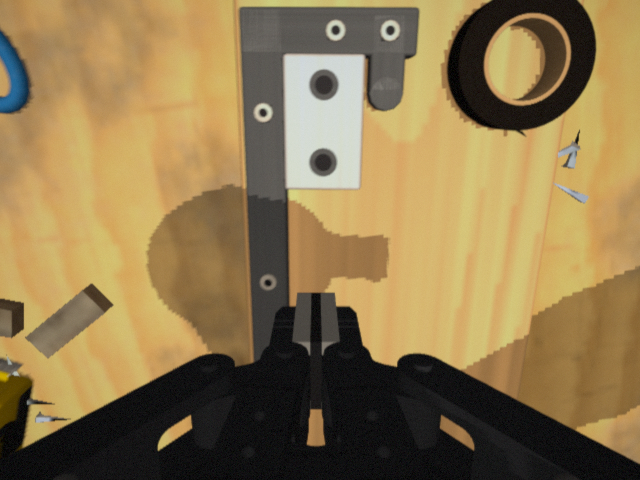

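The block sits in the corner, with its left edge flush on the rail (columns 283–286) and its top end against the end stop (row 54). The guide and tape are undisturbed and the hand is clear above, so I'm handing in.

```bash
python3 -c "
from h import *
s=np.array([572.5,98.3,-.1435]);C=np.load('pics/w6T.npy');print(tojig(s,ray('wrist',[(283,54),(286,188),(360,188),(364,54)],34,C)).mean(0))
print(manip.finish_job())"
```

```text
[  41.93442084 -126.21105176]
the job is handed in; nothing more can be done
None
```

The spacer sits flush in the corner pocket against the rail and end stop, at jig x ≈ 41.9, y ≈ −126.2 mm by the wrist camera; the hand is clear and the job is handed in, but no verdict was returned.

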